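# Hang a shelf bracket in the slotted stand

### The job

Hang the wide shelf bracket on the stand at the empty upper pair of slots: put its two claws through the slots, lower it so that they hook behind the uprights, and, still holding it, press it down against the sprung pad until it sits fully home and the latch snaps over its beam, then let go. Leave the narrow bracket where it lies.

Things in the scene. Friction and masses are not known exactly. Their poses are not given: they have to be found in the camera images.
- stand: Fixed white bench stand, loading side towards the robot, turned up to 0.3 rad. Two slotted uprights (5 mm plates 46 wide, 228 tall), centres 80 mm apart along y. Origin on the bench, midway, below their front faces; x points back through the slots, away from the loader; z up. Lower slots hold a fixed shelf, board top at z = 64, reaching x = -120. Midway: sprung pad below (top z = 110), sliding latch above (z 171-180).
- upper_slots (a point): On the uprights' front faces, midway between the two empty upper slots, level with their lower edges (160 mm above the bench); axes as the stand's. Slots 28 wide, 62 tall. Claws pass through with the bracket's origin 26 to 10 mm below this point; push in until its beam meets the uprights (x -4 to 0), then lower: home is a firm stop 60 mm below it. The last 10 mm press the pad (6 to 20 N, still holding the arm); at home the latch snaps.
- wide_bracket: Wide steel bracket, 0.32 kg, lying upright as it will hang, claws away from the robot. Origin: middle of the rear face's bottom edge; x the way the claws point, z up. Rear beam 100 (y) x 10 x 70 tall; from its middle an arm 16 wide, 46 tall runs to x = -111, with a cross bar at its end. Pinch the arm across y near x = -60. Claws at y -40, +40: tongue z 60-70, finger turned down to z 28, x 11-23.
- narrow_bracket: Narrow steel bracket, a bystander: like the wide one, but its rear beam is 60 mm wide and its claws only 40 mm apart, so it does not fit the stand. 0.26 kg. Origin and axes as the wide one's.
Mind the look-alikes: they are no part of the job. What is shaped like the wide_bracket but orange is not meant.

How it is judged (in metres and radians):
At the end, for the whole second after the job is handed in: The wide bracket hangs in the upper slots fully home: its origin within 6 mm of the seated height (101 mm), within 9 mm of the uprights' faces and 15 mm of the middle, level and square to the stand within 12 degrees, and still (z of wide_bracket in the frame of stand between 0.095 and 0.107 m and x of wide_bracket in the frame of stand between -0.01 and 0.008 m and y of wide_bracket in the frame of stand between -0.015 and 0.015 m and angle between the x axis of wide_bracket and the x axis of stand, either way round below 0.21 rad and angle between wide_bracket's own z axis and vertical below 0.21 rad and linear speed of wide_bracket below 0.02 m/s); the robot touches nothing.
It fails at once if the narrow bracket is moved more than 20 mm (distance of narrow_bracket from where it was at the start of the episode above 0.02 m).
It also fails if it takes over 51 s, if anything falls off the work surface, if the arm or the gripper's body presses on something with over 40 N, if the wrist force passes 120 N, or if a joint passes its speed limit or range.

### The arm

A 6-joint arm with a two-finger parallel gripper is mounted at the origin on the work surface. World frame = base frame: x ahead of the robot, y to its left, z up, the work surface at z = 0. Lengths are in mm, angles in rad, forces in N, time in s.
With the tool pointing down it reaches from about 400 to 825 mm from the base axis. Payload 7 kg.
Tool frame: the origin (TCP) lies at the very end of the fingers, on their centre line; the grasp point (between the pads) lies 19 mm behind it; z points along the fingers, y is the line along which they close (so a half turn about z gives the same grasp; the last joint's range is limited). The gripper opens to 88 mm and grips with 3 to 60 N. Pads are 19 mm wide; open, the fingers measure 130 mm over their backs; the gripper's body (78 mm by 193 mm) begins 47 mm behind the grasp point.
Start: joints at [1.476, 0.359, 0.012, 0, -1.224, -0.288], TCP at [252.132, 626.119, 226.561] pointing down, gripper open.
Joint ranges: [-3.07, 3.07], [-1.43, 2.12], [-1.02, 1.25], [-3.03, 1.67], [-3.05, -0], [-3.03, 3.03]. Speed limits (rad/s): [2.39, 2.39, 3.01, 3.14, 3.14, 3.14].

### API

Orientations are given as a unit quaternion [x, y, z, w].
In Python, from plant import bot gives the robot as it stands. Calls block until the motion is done:
- bot.move_ptp(position, orientation): joint-space move of the TCP to a pose.
- bot.line_to(position, velocity=150, ori=None): straight line of the TCP; ori=None keeps the orientation; velocity is the mean speed in mm/s.
- bot.move_joints(angles): joint-space move.
- bot.move_gripper(opening, force=None): finger opening in mm; force is the grip in N (None keeps the last); returns when the fingers have stopped.
- bot.pause(seconds).
- bot.solve_ik(position, orientation): joint angles nearest the present ones, or None.
- bot.read_state(): the state.
- bot.camera(name): name is "scene" or "top" or "wrist"; returns the picture (400x640x3 uint8, red, green, blue); there is no depth.
- bot.get_calibration(name): a dict with "fx", "fy", "cx", "cy" (pixels), "view" (4x4, takes a point from world to camera coordinates); the wrist camera has in their place "T_tool_cam" (4x4, takes a point from camera to tool coordinates, whose origin is the TCP and whose axes are the flange's). Camera axes: x right, y up, looking along -z (the intrinsics and any distortion apply to the point x, -y, -z); pixel columns grow to the right and rows downward; lengths in mm; the calibration is good to about 2 mm. The wrist camera is an equidistant fisheye: a pixel r from the principal point sees the ray r / f radians off the axis. A picture is of the moment at which its call begins: read the wrist's pose just before it. get_calibration takes no time and is no camera call.
A pose or a line that the arm cannot do raises bot.Unreachable and nothing moves.
- bot.close_job(): hands the job in; it is judged then, once.
The state is a dict: "t": time; "joint_pos": joint angles; "qvel": joint speeds; "tau": joint torques, N m; "tcp_pos": TCP position; "eef_rot": TCP orientation; "contact_force": force on the tool from outside, world axes, zero at the start; "moment": the same for the moment, N m; "width": finger opening in mm; "finger_force": force on a finger pad.
Only numpy, scipy, OpenCV 4.12 (cv2) and the standard library are available. Lean on these libraries where they do the work, as an engineer would, in place of code of your own. Each camera call takes 0.05 s, during which the arm holds its last target. There are 200 camera calls.

## Working session

There is one attempt and no reset: what is moved stays moved. The work goes in short steps, each a Python script; the robot and the scene stay as the last script left them, time stands still between calls to the robot, and variables do not carry over. Pictures are saved under pics/ and viewed, at most 10 in all, crops included, and the job is handed in when it is done.

```bash
ls; mkdir -p pics; python3 - <<'E'
from plant import bot
import cv2,numpy as np,json
for n in ("scene","top"):
    im=bot.camera(n); cv2.imwrite(f"pics/{n}0.png",im[:,:,::-1])
    c=bot.get_calibration(n); print(n,{k:np.round(v,4).tolist() for k,v in c.items()})
c=bot.get_calibration("wrist");print({k:np.round(v,4).tolist() for k,v in c.items()})
s=bot.read_state();print(s["t"],s["eef_rot"],s["tcp_pos"],s["width"])
E
```

```text
pics
scene {'fx': 420.6007, 'fy': 420.6007, 'cx': 319.445, 'cy': 199.9777, 'view': [[-0.5467, 0.8372, -0.0148, 266.8887], [-0.6731, -0.4288, 0.6025, 251.8495], [0.4981, 0.3394, 0.798, -1218.997], [0.0, 0.0, 0.0, 1.0]]}
top {'fx': 516.361, 'fy': 516.361, 'cx': 316.4778, 'cy': 204.1064, 'view': [[0.0143, -0.9999, 0.0047, 10.8815], [0.9987, 0.0145, 0.0494, -507.9991], [-0.0494, 0.004, 0.9988, -1125.2943], [0.0, 0.0, 0.0, 1.0]]}
{'fx': 309.7069, 'fy': 309.7069, 'cx': 326.3656, 'cy': 204.7261, 'T_tool_cam': [[-0.0001, 0.9693, 0.2459, 64.051], [1.0, 0.0001, -0.0002, 0.9184], [-0.0002, 0.2459, -0.9693, -158.5981], [0.0, 0.0, 0.0, 1.0]]}
0.1 [ 9.81734370e-01 -1.90255286e-01 -6.52111637e-05  7.40876443e-04] [251.97299682 625.73709627 225.71820619] 87.63094674294692
```

View pics/top0.png

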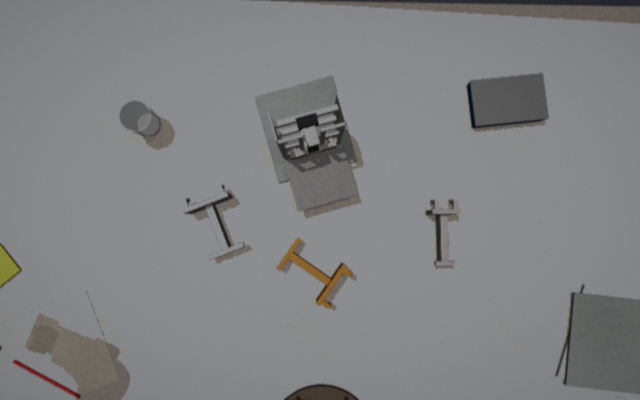

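View pics/scene0.png

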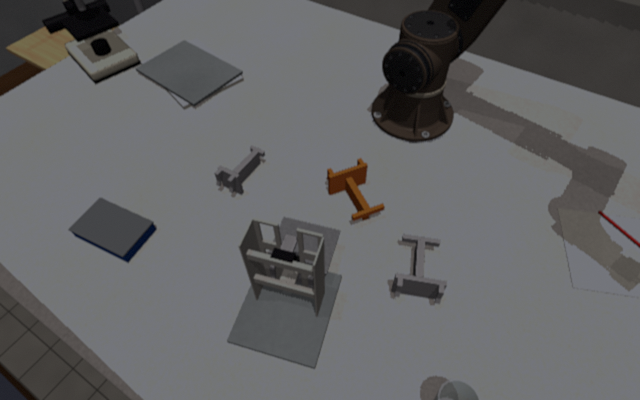

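Top view: wide bracket at about (213,225) with its claws up-image, the stand at (310,140), the narrow bracket at (445,235) and the orange decoy at (315,275). I'll enlarge for accurate corners.

```bash
cat > h.py <<'E'
from plant import bot
import cv2,numpy as np
from scipy.spatial.transform import Rotation as R
def cast(n,px,z):
    c=bot.get_calibration(n);V=np.array(c["view"]);px=np.atleast_2d(np.float64(px));z=np.broadcast_to(z,len(px))
    d=np.c_[(px[:,0]-c["cx"])/c["fx"],-(px[:,1]-c["cy"])/c["fy"],-np.ones(len(px))]@V[:3,:3]
    o=-V[:3,:3].T@V[:3,3]
    return o+d*((z-o[2])/d[:,2])[:,None]
def proj(n,P):
    c=bot.get_calibration(n);V=np.array(c["view"]);p=np.atleast_2d(P)@V[:3,:3].T+V[:3,3]
    return np.c_[c["cx"]+c["fx"]*p[:,0]/-p[:,2],c["cy"]-c["fy"]*p[:,1]/-p[:,2]]
def wproj(P,pos,quat):
    c=bot.get_calibration("wrist");T=np.array(c["T_tool_cam"])
    t=(np.atleast_2d(P)-pos)@R.from_quat(quat).as_matrix()
    p=(t-T[:3,3])@T[:3,:3]; x,y,z=p[:,0],-p[:,1],-p[:,2]
    r=np.hypot(x,y);a=np.arctan2(r,z)
    return np.c_[c["cx"]+c["fx"]*a*x/r,c["cy"]+c["fy"]*a*y/r]
def wcast(px,z,pos,quat):
    c=bot.get_calibration("wrist");T=np.array(c["T_tool_cam"]);px=np.atleast_2d(np.float64(px))
    u=(px[:,0]-c["cx"])/c["fx"];v=(px[:,1]-c["cy"])/c["fy"];r=np.hypot(u,v)+1e-12
    d=np.c_[np.sin(r)*u/r,-np.sin(r)*v/r,-np.cos(r)]@T[:3,:3].T@R.from_quat(quat).as_matrix().T
    o=R.from_quat(quat).apply(T[:3,3])+pos
    z=np.broadcast_to(z,len(px)); return o+d*((z-o[2])/d[:,2])[:,None]
E
python3 - <<'E'
import cv2,numpy as np
im=cv2.imread("pics/top0.png")
a=cv2.resize(im[170:270,170:260],None,fx=6,fy=6,interpolation=cv2.INTER_CUBIC)[:600,:]
a=a[:600]
cv2.imwrite("pics/wide.png",np.clip(a*1.3,0,255))
b=cv2.resize(im[70:220,245:375],None,fx=4,fy=4,interpolation=cv2.INTER_CUBIC)
cv2.imwrite("pics/stand.png",np.clip(b*1.5,0,255))
E
```

```text
[ WARN:0@0.064] global loadsave.cpp:1063 imwrite_ Unsupported depth image for selected encoder is fallbacked to CV_8U.
```

View pics/wide.png

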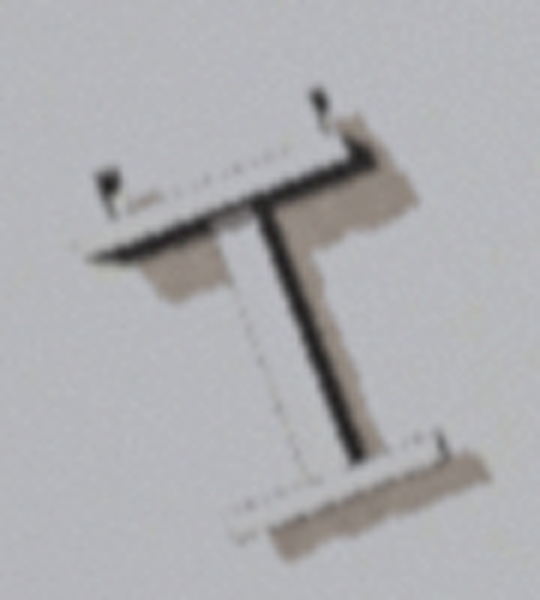

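View pics/stand.png

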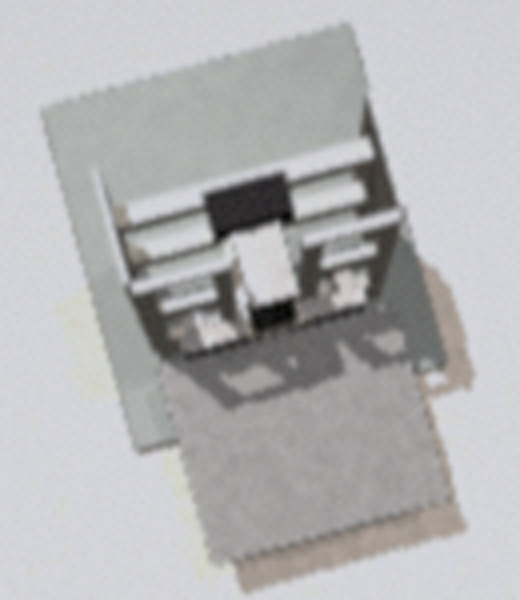

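The crop of the wide bracket shows the beam's front top edge from (90,258) to (350,165), and the arm's right top edge from (255,205) to (350,460). In the stand crop, the uprights' tops run from (135,292) to (403,222), and the shelf front edge from (215,562) to (452,505).

```bash
python3 - <<'E'
from h import *
f=lambda L,o,s:[(o[0]+(x+.5)/s-.5,o[1]+(y+.5)/s-.5) for x,y in L]
w=lambda L,z:cast("top",f(L,(170,170),6),z); s=lambda L,z:cast("top",f(L,(245,70),4),z)
def rep(n,P):
    d=P[1]-P[0];print(n,P[:,:2].round(1).tolist(),"len",np.linalg.norm(d).round(1),"ang",np.arctan2(d[1],d[0]).round(3))
rep("beam",w([(90,258),(358,160)],70)); rep("arm R edge z46",w([(350,460),(262,210)],46));rep("arm L edge",w([(303,470),(238,290)],46))
rep("armR z70",w([(350,460),(262,210)],70))
rep("crossbar rear",w([(235,535),(445,455)],46))
rep("uprights",s([(135,293),(403,222)],228));rep("board",s([(215,562),(452,503)],64))
rep("board sideL",s([(215,562),(165,365)],64))
rep("board sideR",s([(452,503),(415,370)],64))
E
```

```text
beam [[483.2, 293.5], [518.8, 201.1]] len 99.0 ang -1.204
arm R edge z46 [[413.6, 205.5], [501.9, 238.8]] len 94.4 ang 0.361
arm L edge [[409.8, 222.1], [473.3, 246.7]] len 68.1 ang 0.37
armR z70 [[414.4, 201.5], [500.8, 234.1]] len 92.3 ang 0.361
crossbar rear [[386.5, 245.6], [415.8, 171.9]] len 79.3 ang -1.192
uprights [[606.2, 89.0], [640.2, -30.9]] len 124.7 ang -1.295
board [[492.0, 56.3], [524.9, -68.0]] len 128.5 ang -1.312
board sideL [[492.0, 56.3], [595.7, 84.3]] len 107.4 ang 0.264
board sideR [[524.9, -68.0], [595.0, -47.7]] len 73.0 ang 0.282
```

```bash
cat >> h.py <<'E'
def q(yaw): # tool down, tool x along yaw
    return (R.from_euler('z',yaw)*R.from_quat([1,0,0,0])).as_quat()
BR=np.array([510.3,250.9]);BY=.365
ST=np.array([623.4,28.0]);SY=.27
def ax(a): return np.array([np.cos(a),np.sin(a)]),np.array([-np.sin(a),np.cos(a)])
E
python3 - <<'E'
from h import *
x,y=ax(BY);g=BR-60*x
for yaw in (BY,BY+np.pi,BY-np.pi):
    for p in (np.r_[g,10],np.r_[ST-60*ax(SY)[0],112]):
        r=bot.solve_ik(p,q(yaw));print(yaw,None if r is None else np.round(r,2))
r=bot.solve_ik(np.r_[g,190],q(BY+np.pi));print(r)
bot.move_ptp(np.r_[g,190],q(BY+np.pi))
s=bot.read_state();im=bot.camera("wrist");cv2.imwrite("pics/w1.png",im[:,:,::-1])
np.savez("w1.npz",p=s["tcp_pos"],q=s["eef_rot"]);print(s["t"],s["tcp_pos"],s["contact_force"])
# predictions
W=lambda X,Y,Z:np.r_[BR+X*x+Y*y,Z]
print(wproj([W(-10,50,70),W(-10,-50,70),W(0,50,70),W(0,-50,70),W(-100,8,46),W(-100,-8,46)],s["tcp_pos"],s["eef_rot"]).round(0).tolist())
X,Y=ax(SY)
print(wproj([np.r_[ST+63*Y,228],np.r_[ST-63*Y,228],np.r_[ST-120*X+63*Y,64]],s["tcp_pos"],s["eef_rot"]).round(0).tolist())
E
```

```text
0.365 [ 0.85  0.34 -0.61  0.   -0.62  1.08]
0.365 [ 0.37  0.28 -0.38  0.   -0.9   1.57]
3.5065926535897933 [ 0.85  0.34 -0.61 -0.   -0.62 -2.06]
3.5065926535897933 [ 0.37  0.28 -0.38  0.   -0.9  -1.57]
-2.776592653589793 [ 0.85  0.34 -0.61 -0.   -0.62 -2.06]
-2.776592653589793 [ 0.37  0.28 -0.38  0.   -0.9  -1.57]
[ 0.85420488  0.11331833 -0.40208172  0.         -1.05539628 -2.06000121]
1.7417 [454.4089695  230.03214373 190.14322036] [-0.08993687 -0.18527333 -0.31436456]
[[376.0, 251.0], [274.0, 251.0], [376.0, 260.0], [275.0, 260.0], [334.0, 156.0], [317.0, 156.0]]
[[78.0, 370.0], [-6.0, 325.0], [156.0, 174.0]]
```

View pics/w1.png

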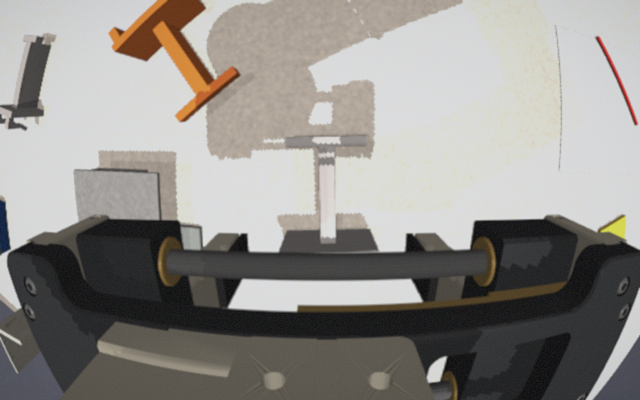

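The wrist view agrees with the bracket estimate: arm edges at columns 318 and 335, against a predicted 317 and 334. The board corner is at (159,174) against (156,174). Next I'll look at the stand from above with the camera on the stand side.

```bash
python3 - <<'E'
from h import *
X,Y=ax(SY)
bot.move_ptp(np.r_[ST-130*X,260],q(SY))
s=bot.read_state();im=bot.camera("wrist");cv2.imwrite("pics/w2.png",im[:,:,::-1])
np.savez("w2.npz",p=s["tcp_pos"],q=s["eef_rot"]);print(s["t"],s["tcp_pos"])
P=wproj([np.r_[ST+63*Y,228],np.r_[ST-63*Y,228],np.r_[ST+17*Y,228],np.r_[ST-17*Y,228],np.r_[ST-120*X+63*Y,64],np.r_[ST-120*X-63*Y,64]],s["tcp_pos"],s["eef_rot"])
print(P.round(0).tolist())
c=cv2.resize(im[:,:,::-1][0:230,190:470],None,fx=2.6,fy=2.6,interpolation=cv2.INTER_CUBIC);print(c.shape);cv2.imwrite("pics/w2c.png",c)
E
```

```text
4.7417 [498.1030609   -6.54572794 259.95879019]
[[228.0, 30.0], [426.0, 30.0], [299.0, 25.0], [355.0, 25.0], [273.0, 175.0], [381.0, 175.0]]
(598, 728, 3)
```

View pics/w2c.png

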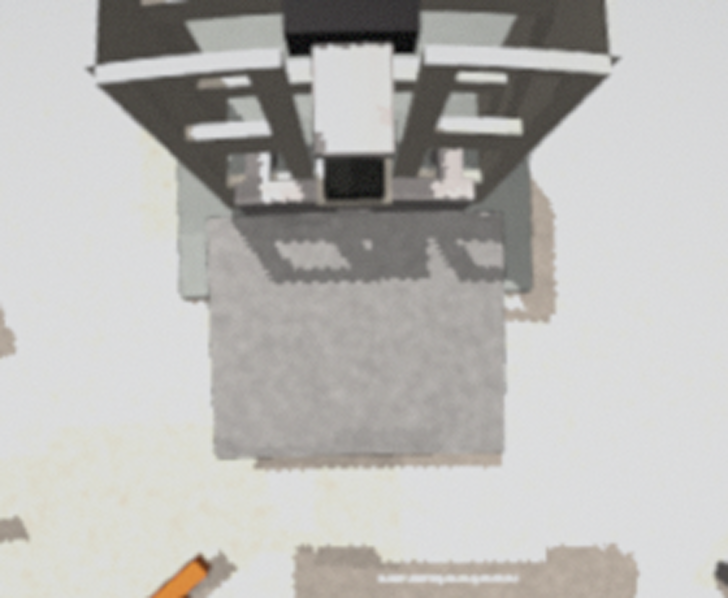

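The crop shows the uprights' front top edge at (97,83) left, (285,66) and (422,66) inner, and (611,73) right. The board's front corners are at (215,458) and (503,458).

```bash
python3 - <<'E'
from h import *
d=np.load("w2.npz")
L=[(97,83),(285,67),(422,67),(611,73),(215,458),(503,458),(208,225)]
P=wcast([(190+(a+.5)/2.6-.5,(b+.5)/2.6-.5) for a,b in L],[228]*4+[64]*3,d["p"],d["q"])
print(P.round(1).tolist())
for a,b in ((0,3),(0,1),(2,3),(1,2),(4,5)):
    v=P[b]-P[a];print(a,b,np.linalg.norm(v).round(1),(np.arctan2(v[1],v[0])+np.pi/2).round(3),((P[a]+P[b])/2).round(1))
X,Y=ax(SY); print((P[4]+P[5])[:2]/2+120*X)
E
```

```text
[[605.5, 88.9, 228.0], [618.4, 44.3, 228.0], [627.0, 13.0, 228.0], [641.5, -31.5, 228.0], [489.6, 56.9, 64.0], [524.1, -67.9, 64.0], [589.9, 86.2, 64.0]]
0 3 125.7 0.291 [623.5  28.7 228. ]
0 1 46.4 0.281 [611.9  66.6 228. ]
2 3 46.8 0.315 [634.2  -9.2 228. ]
1 2 32.5 0.269 [622.7  28.6 228. ]
4 5 129.5 0.27 [506.8  -5.5  64. ]
[622.49709479  26.4862785 ]
```

```bash
sed -i 's/^ST=.*/ST=np.array([623.2,28.2]);SY=.275/' h.py; python3 - <<'E'
from h import *
x,y=ax(BY);g=BR-60*x;Q=q(BY+np.pi)
bot.move_ptp(np.r_[g,130],Q)
bot.line_to(np.r_[g,10],120)
bot.move_gripper(8,50)
s=bot.read_state();print(s["t"],s["tcp_pos"],s["width"],s["finger_force"],s["contact_force"])
bot.line_to(np.r_[g,155],120)
X,Y=ax(SY);Q2=q(SY+np.pi)
t=ST-125*X
bot.line_to(np.r_[t,153],150,Q2)
s=bot.read_state();print(s["t"],s["tcp_pos"],s["width"],s["finger_force"],s["contact_force"],s["moment"])
for n in ("scene","top"):cv2.imwrite(f"pics/{n}2.png",bot.camera(n)[:,:,::-1])
a=cv2.imread("pics/scene2.png")[180:330,210:360];b=cv2.imread("pics/top2.png")[70:220,245:395]
cv2.imwrite("pics/pre.png",cv2.resize(np.hstack([a,b]),None,fx=2.66,fy=2.66,interpolation=cv2.INTER_CUBIC))
E
```

```text
10.0167 [454.27025518 229.53738672   9.97336624] 15.828348183869803 49.75211799144745 [-0.13671093  0.46257194 -0.81209488]
13.125 [502.88702831  -5.28510123 153.03081172] 15.680785967530396 49.75261151790619 [ 0.6179152   0.37081151 -3.67233027] [ 0.03227367 -0.07261902 -0.02238722]
```

View pics/pre.png

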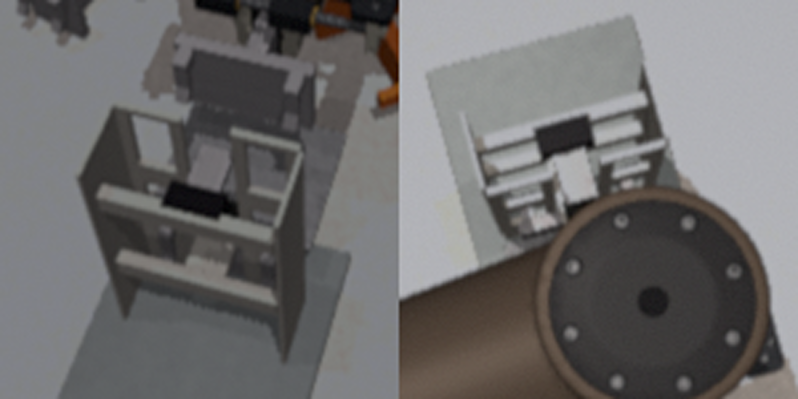

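The bracket is held level in front of the slots, in the left half of the picture, with its claws pointing at the openings. Now a guarded insertion.

```bash
python3 - <<'E'
from h import *
X,Y=ax(SY)
f0=np.array(bot.read_state()["contact_force"])
def st():
    s=bot.read_state();f=np.array(s["contact_force"])-f0;p=np.array(s["tcp_pos"]);d=p[:2]-ST
    return round(s["t"],2),[round(v,1) for v in (d@X+60,d@Y,p[2]-10)],[round(v,1) for v in (f[:2]@X,f[:2]@Y,f[2])]
def go(o,z,v): bot.line_to(np.r_[ST+(o-60)*X,z+10],v);r=st();print(r);return r
go(-30,143,120)
for o in (-20,-12,-6,-4,-3,-2,-1,0,1):
    r=go(o,143,40)
    if abs(r[2][0])>6 or abs(r[2][1])>8 or abs(r[2][2])>8: break
E
```

```text
(13.67, [np.float64(-29.9), np.float64(0.2), np.float64(142.6)], [np.float64(0.1), np.float64(0.6), np.float64(0.7)])
(14.07, [np.float64(-19.9), np.float64(0.0), np.float64(143.0)], [np.float64(-0.7), np.float64(0.4), np.float64(0.3)])
(14.42, [np.float64(-12.0), np.float64(-0.0), np.float64(142.9)], [np.float64(-1.3), np.float64(0.2), np.float64(1.3)])
(14.72, [np.float64(-5.8), np.float64(0.0), np.float64(142.9)], [np.float64(-0.6), np.float64(-0.3), np.float64(0.9)])
(14.97, [np.float64(-4.0), np.float64(0.0), np.float64(142.9)], [np.float64(-1.1), np.float64(-0.6), np.float64(-0.5)])
(15.22, [np.float64(-3.0), np.float64(0.0), np.float64(142.9)], [np.float64(-0.6), np.float64(0.3), np.float64(0.5)])
(15.47, [np.float64(-2.0), np.float64(0.0), np.float64(143.0)], [np.float64(-1.5), np.float64(0.3), np.float64(0.5)])
(15.72, [np.float64(-1.0), np.float64(0.0), np.float64(143.0)], [np.float64(-1.3), np.float64(0.5), np.float64(0.4)])
(15.97, [np.float64(-0.5), np.float64(-0.1), np.float64(142.9)], [np.float64(-3.4), np.float64(-0.1), np.float64(1.2)])
(16.22, [np.float64(-0.5), np.float64(-0.2), np.float64(142.7)], [np.float64(-7.0), np.float64(-0.1), np.float64(2.7)])
```

```bash
python3 - <<'E'
from h import *
X,Y=ax(SY)
f0=np.array([.6,.4,-3.7])
def st():
    s=bot.read_state();f=np.array(s["contact_force"])-f0;p=np.array(s["tcp_pos"]);d=p[:2]-ST
    return round(s["t"],2),*[float(round(v,1)) for v in (d@X+60,d@Y,p[2]-10,f[:2]@X,f[:2]@Y,f[2],s["width"])]
def go(o,z,v): bot.line_to(np.r_[ST+(o-60)*X,z+10],v);r=st();print(r);return r
go(-2,143,40)
for z in (134,126,118,113,110,108,106,104,103,102,101,100,99,98,97,96,95):
    r=go(-2,z,30)
    if r[6]>(15 if z>111 else 38) or abs(r[4])>20 or abs(r[5])>15: print("stop");break
E
```

```text
(16.47, -1.7, -0.0, 143.1, -1.2, -0.1, -0.4, 16.0)
(16.92, -2.2, 0.0, 133.6, -2.1, -0.1, -0.1, 15.8)
(17.33, -2.3, -0.0, 125.7, -1.4, 0.2, -0.4, 15.7)
(17.75, -2.3, -0.0, 117.6, -2.1, -0.4, 1.1, 15.4)
(18.07, -2.2, 0.0, 112.7, -2.3, -0.9, 0.4, 15.3)
(18.32, -1.9, 0.0, 110.0, -1.9, -1.4, 1.0, 15.7)
(18.57, -1.8, -0.0, 108.3, -3.6, -0.6, 6.1, 15.6)
(18.82, -1.9, -0.0, 106.1, -3.9, 0.7, 6.7, 15.8)
(19.07, -1.9, -0.0, 104.1, -2.8, 0.3, 8.4, 15.8)
(19.32, -1.9, -0.0, 103.2, -4.4, -0.3, 8.6, 15.4)
(19.57, -1.9, -0.0, 102.2, -3.3, 0.5, 8.1, 15.6)
(19.82, -1.9, -0.0, 101.2, -3.5, -0.3, 9.7, 15.6)
(20.07, -1.9, -0.0, 100.3, -4.7, -0.4, 9.7, 15.7)
(20.32, -1.7, 0.0, 99.6, -5.0, 0.4, 11.6, 15.6)
(20.57, -1.4, 0.1, 99.1, -6.2, 1.6, 15.2, 15.7)
(20.82, -1.1, 0.1, 98.4, -7.2, 2.8, 17.5, 15.9)
(21.07, -1.1, -0.0, 97.8, -8.1, 2.0, 20.5, 15.5)
(21.32, -1.4, -0.1, 96.9, -10.2, 1.8, 22.4, 15.8)
```

```bash
python3 - <<'E'
from h import *
for n in ("scene",):cv2.imwrite(f"pics/{n}3.png",bot.camera(n)[:,:,::-1])
s=bot.read_state()
a=cv2.imread("pics/scene3.png")[200:310,210:360]
cv2.imwrite("pics/seat.png",cv2.resize(a,None,fx=5.3,fy=5.3,interpolation=cv2.INTER_CUBIC)); print(s["moment"],s["t"])
X,Y=ax(SY)
for z in (101,): 
    pts=[np.r_[ST+a*X+b*Y,h] for a,b,h in((-10,50,z+70),(-10,-50,z+70),(23,40,z+70),(23,-40,z+70),(23,-40,z+28))]
    print(((proj("scene",pts)-[210,200])*5.3).round(0).tolist())
E
```

```text
[0.33931049 2.36093636 0.27894996] 21.3667
[[574.0, 237.0], [301.0, 165.0], [516.0, 311.0], [292.0, 250.0], [306.0, 311.0]]
```

View pics/seat.png

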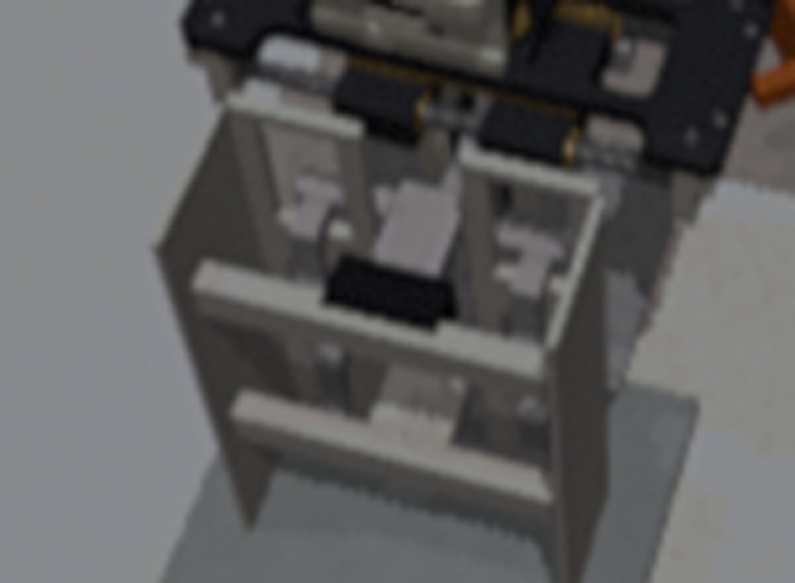

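The claws are through the slots, near (310,210) and (530,250). I'll overlay the predicted home pose to check height and tilt.

```bash
python3 - <<'E'
from h import *
X,Y=ax(SY)
a=cv2.imread("pics/scene3.png")[200:310,210:360];k=5.3
a=cv2.resize(a,None,fx=k,fy=k,interpolation=cv2.INTER_CUBIC)
a=np.clip(255*(a/255.)**.6,0,255).astype(np.uint8)
def dot(L,c):
    for p in proj("scene",[np.r_[ST+x*X+y*Y,h] for x,y,h in L]):
        u=((p-[210,200]+.5)*k).astype(int);cv2.circle(a,tuple(int(i) for i in u),3,c,-1)
dot([(5,s*63,228) for s in(1,-1)]+[(5,s*17,228) for s in(1,-1)],(255,0,0))
dot([(5,s*(40+e),h) for s in(1,-1) for e in (14,-14) for h in (160,222)],(255,255,0))
dot([(23,s*40,171) for s in(1,-1)]+[(11,s*40,171) for s in(1,-1)],(0,0,255))
dot([(23,s*40,171-42) for s in(1,-1)],(0,200,0))
cv2.imwrite("pics/ov.png",a)
E
```

```text
(no output)
```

View pics/ov.png

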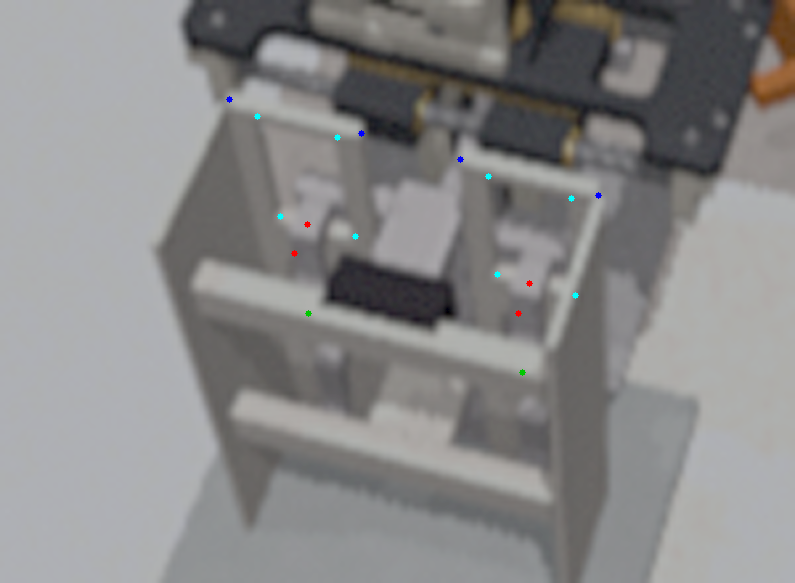

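```bash
python3 - <<'E'
from h import *
X,Y=ax(SY)
f0=np.array([.6,.4,-3.7])
def st():
    s=bot.read_state();f=np.array(s["contact_force"])-f0;p=np.array(s["tcp_pos"]);d=p[:2]-ST
    return round(s["t"],2),*[float(round(v,1)) for v in (d@X+60,d@Y,p[2]-10,f[:2]@X,f[:2]@Y,f[2],s["width"])]
def go(o,z,v): bot.line_to(np.r_[ST+(o-60)*X,z+10],v);r=st();print(r);return r
for z in (94,93,92,91):
    if go(-2,z,20)[6]>35: break
bot.pause(.3);print(st())
for z in (95,97,99,100,101,102): go(-2,z,20)
E
```

```text
(21.62, -1.6, -0.1, 95.9, -10.3, 2.0, 22.1, 15.9)
(21.87, -1.9, -0.2, 94.8, -10.7, 2.4, 22.6, 15.9)
(22.12, -2.1, -0.2, 93.8, -10.9, 2.5, 22.3, 16.0)
(22.37, -2.4, -0.2, 92.6, -12.2, 2.5, 23.1, 15.9)
(22.67, -2.4, -0.2, 92.6, -11.3, 1.4, 22.3, 15.4)
(23.02, -2.4, -0.0, 95.2, -6.0, 1.2, 10.3, 15.7)
(23.27, -2.6, 0.1, 95.9, -1.9, 1.5, -2.1, 15.5)
(23.52, -2.8, 0.3, 97.4, 3.4, 0.1, -14.6, 15.9)
(23.77, -2.3, 0.2, 99.4, 3.2, 0.5, -14.5, 16.1)
(24.02, -1.9, 0.1, 101.1, 2.9, 1.0, -14.7, 15.7)
(24.27, -1.8, 0.1, 102.2, 3.4, 1.6, -13.5, 15.6)
```

The force levelled off at 22 N, so the grip is slipping against a firm stop. It resists lifting with −14.6 N, which points to a latched bracket. I'll release the load, let go, back off and look.

```bash
python3 - <<'E'
from h import *
X,Y=ax(SY)
bot.line_to(np.r_[ST-62*X,110],20)
s=bot.read_state();print(s["contact_force"])
bot.move_gripper(50)
s=bot.read_state();print(s["t"],s["width"],s["contact_force"])
bot.line_to(np.r_[ST-64*X,200],80)
bot.line_to(np.r_[ST-130*X,270],150)
bot.move_ptp(np.r_[ST-130*X,270],q(SY))
s=bot.read_state();im=bot.camera("wrist");sc=bot.camera("scene");print(s["t"])
np.savez("w4.npz",p=s["tcp_pos"],q=s["eef_rot"])
def draw(im,pr,L,c,o,k):
    for p in pr([np.r_[ST+x*X+y*Y,h] for x,y,h in L]):
        u=((p-o+.5)*k);cv2.circle(im,(int(u[0]),int(u[1])),2,c,-1)
out=[]
for img,pr,(x0,y0,w,h) in((im,lambda P:wproj(P,s["tcp_pos"],s["eef_rot"]),(225,0,200,180)),(sc,lambda P:proj("scene",P),(215,205,140,126))):
    a=img[y0:y0+h,x0:x0+w,::-1];k=400/w
    a=cv2.resize(a,(400,360),interpolation=cv2.INTER_CUBIC);a=(255*(a/255.)**.7).astype(np.uint8)
    o=np.array([x0,y0])
    draw(a,pr,[(-10,t*50,171) for t in(1,-1)]+[(-111,t*8,147) for t in(1,-1)],(0,0,255),o,k)
    draw(a,pr,[(23,t*40,171) for t in(1,-1)],(0,200,0),o,k)
    out.append(a)
cv2.imwrite("pics/fin.png",np.hstack(out));cv2.imwrite("pics/w4raw.png",im[:,:,::-1])
E
```

```text
[-2.8339626   1.67222641 -1.21891747]
25.3 49.78950828328936 [-0.07383022  0.51301267 -0.83055289]
30.0167
```

View pics/fin.png

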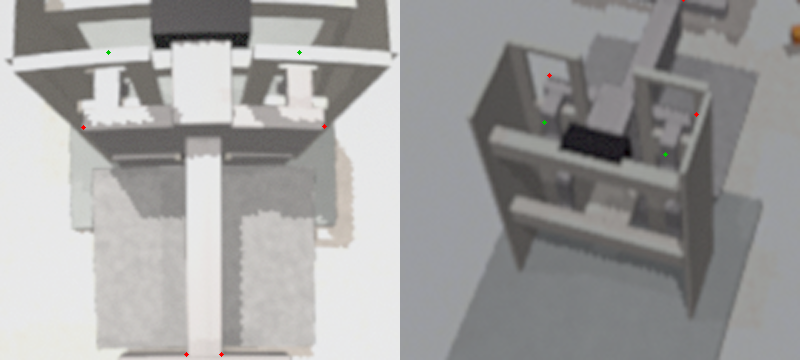

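The wrist view shows the beam's front top edge from (85,127) to (323,126) and the arm's end near y≈352. Both match the predicted home pose (dots). The latch block covers the middle of the beam, so the bracket is seated under the latch, and the robot is clear.

```bash
python3 -c "
from plant import bot
print(bot.close_job())"
```

```text
the job is handed in; nothing more can be done
None
```

I hung the wide bracket in the upper slots and pressed it home under the latch; in the last pictures it matched the predicted seated pose, it resisted a 14 N upward pull, the narrow bracket was not touched, and I handed the job in at about 30 s (the judge returned no verdict).

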